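# Refit a kitchen radio's pulled-off knob and hold it pressed in

## Robot

A 6-joint arm with a two-finger parallel gripper is mounted at the origin on a cart in front of the work surface, level with it; the furniture and walls round the work are solid. World frame = base frame: x ahead of the robot, y to its left, z up, the work surface at z = 0. Lengths are in m, angles in rad, forces in N, time in s.
With the tool pointing down it reaches from about 0.3 to 1 m from the base axis. Payload 5.1 kg.
Tool frame: the origin (TCP) lies midway between the tips of the shut fingers; the grasp point (between the pads) lies 19 mm behind it (grip_point_offset is the distance from the TCP to the grasp point, in m); z points along the fingers, y is the line along which they close (so a half turn about z gives the same grasp; the last joint's range is limited). The gripper opens to 95 mm and grips with 3 to 60 N. Pads are 20 mm wide; open, the fingers measure 119 mm over their backs; the gripper's body (75 mm by 180 mm) begins 59 mm behind the grasp point.
Start: joints at [1.026, 0.124, 1.65, -0, 1.367, -0.083], TCP at [0.29, 0.582, 0.215] pointing down, gripper open.
Joint ranges: [-2.61, 2.61], [-1.02, 2.33], [0.03, 2.71], [-1.35, 4.49], [0.32, 2.68], [-2.91, 2.91]. Speed limits (rad/s): [2.57, 2.57, 3.14, 3.14, 3.14, 3.14].

## Interface

Orientations are given as a rotation vector (axis times angle).
In Python, from cell import * gives the robot as it stands. The module is installed in compiled form; this text tells all that it offers.
- The arm moves only by the tool jog_arm, never from a script. Its argument "moves" is a list of rows, each a list of 3 entries, a list of its own where there are three numbers: the shift along the tool's x, y, z each as a share of 0.3 m, from -1 to 1, then the turn about the tool's z as a share of 30 degrees, from -1 to 1, then the finger opening in mm, from 0 to 95.1. A call has 1 to 12 rows; each row is the pose to reach, as a shift and turn from the pose commanded when the call began, along the tool's axes at that moment; what a row does not reach only later rows make up. A row lasts 1/10 s, in which the tool goes at most 50 mm and 8.59 degrees, less where a joint would pass 70% of its speed; a pose out of reach is approached as far as the arm can. A call with a number of a shift or a turn outside -1 to 1 is refused whole. A call with a gripper value outside its range is refused whole. The fingers move at their own pace and stop on an object; "grip_force" is the grip in N (left out, the last holds). Time passes only in rows, so rows that repeat a pose let the fingers close. It gives the time, the measured TCP pose, the force, the opening and the grip force at its end, in the units of the state.
- state(): the state, without advancing time (a new reading comes with each control period).
- capture(name): name is "side" or "top" or "wrist"; returns (picture, depth): 384x512x3 uint8, red, green, blue; 384x512 float32, m along the optical axis (not along the pixel's ray), 0 where there is no reading.
- camera_info(name): a dict with "fx", "fy", "cx", "cy" (pixels), "rvec" (rotation vector, rad) and "tvec" (3), from world to camera coordinates, as OpenCV has them; the wrist camera has in their place "mount" (4x4, takes a point from camera to tool coordinates, whose origin is the TCP and whose axes are the flange's). Camera axes: x right, y down, z forward; pixel columns grow to the right and rows downward; lengths in m; the calibration is good to about 2 mm. A picture is of the moment at which its call begins: read the wrist's pose just before it. camera_info takes no time and is no camera call.
- finish_job(): hands the job in; it is judged then, once.
The state is a dict: "clock": time; "joint_pos": joint angles; "joint_velocities": joint speeds; "effort": joint torques, N m; "tcp_pos": TCP position; "orientation": TCP orientation; "contact_force": force on the tool from outside, world axes, zero at the start; "moment": the same for the moment, N m; "finger_gap": opening from 0.0 (shut) to 1.0 (fully open); "finger_force": force on a finger pad.
Only numpy, scipy, OpenCV 4.12 (cv2) and the standard library are available. Lean on these libraries where they do the work, as an engineer would, in place of code of your own. Each camera call takes 0.05 s, during which the arm holds its last target. There are 200 camera calls.

## Task

The left-hand control knob has come off the kitchen radio and stands on the worktop beside it. Turn the knob so that the flat in its bore matches the flat of the bare shaft, push it fully home onto the shaft and press the control in all the way, as one does to switch the radio on; finish while still holding it pressed in. Leave the other things on the worktop where they are.

Things in the scene. Friction and masses are not known exactly. Their poses are not given: they have to be found in the camera images.
- knob_center (a point): The loose black knob, bore down on the worktop: skirt 52 mm across and 8 mm high, above it a fluted round grip 38 mm across up to 32 mm height; 35 g. Fingertips can stand on the skirt. Point: on the axis, half-way up (16 mm above the underside). z: the knob's axis, up. +x: the way the white pointer rib on its top and the white mark on its skirt point; the bore's flat is on that side.
- knob_bore (a point): Mouth of the same knob's bore, on the axis in its underside; axes as for the knob's centre. The bore is open below, 21 mm deep, 18 mm across, with one flat 5 mm from the axis on the +x side (1 mm clearance all round the shaft).
- shaft_foot (a point): Foot of the bare D-shaft on the radio (left-hand control seen from the robot): on the axis, on the 26 mm shoulder where the underside of the fully pushed-on knob rests, 9 mm above the radio's top, 79 mm above the worktop. z up; +x: the side of the flat, also shown by a black mark on the shoulder. The knob's +x starts 0.2 to 1.5 rad anticlockwise of it.
- shaft_tip (a point): Tip of the same shaft, on its axis, 20 mm above the foot; axes as there. Steel, 16 mm in diameter, the flat 4 mm from the axis, the tip chamfered by 2 mm. It turns stiffly (about 0.12 N m).
- press (a joint): How far the shaft (a push switch) is pressed in, in m: 0 out, 0.006 fully in. It is sprung: it starts to move at about 3 N, takes about 8 N fully in, and comes out again when let go.
- radio: White kitchen radio, immovable: 120 mm deep (x), 230 wide (y), 70 high. Origin under its centre; the front with loudspeaker slats faces -x. Bare shaft at x = -10, y = +60 mm; the other knob, shaped like the loose one, its top 35 mm above the radio's, at x = -10, y = -60 mm. A folded aerial lies 6 mm proud along the back of the top, 62 mm behind the shaft.
- creamer_1_center (a point): Bystander: small milk portion pot, 39 mm across, 21 mm high, on the worktop; point about half-way up.
- creamer_2_center (a point): Bystander: a second milk portion pot, as the first.
- soap_center (a point): Bystander: small wrapped soap, 16 x 40 mm, 26 mm high; point half-way up.
- mug_center (a point): Bystander: tall floral mug upside down, about 70 mm across without the handle, 118 mm high, at the back; point half-way up.
- tin_center (a point): Bystander: round tea tin, 68 mm across, 88 mm high, at the back; point half-way up.
- timer_center (a point): Bystander: round wind-up kitchen timer, 60 mm across, 52 mm high, at the back; point half-way up.
- sachet_1_center (a point): Bystander: flat paper sugar sachet, 34 x 62 mm, 9 mm high, lying on the black hob glass; point half-way up.
- sachet_2_center (a point): Bystander: flat paper coffee sachet, 40 x 66 mm, 9 mm high, lying on the black hob glass; point half-way up.
There are look-alikes about, which are no part of the job. What is meant by the part that bears knob_center is not green, and is the larger of those in its own colour.

How it is judged:
By the outcome, as a careful person would: the job done as asked, in the order asked, and still so for the second after the job is handed in, while the arm keeps its last pose, push and grip.
It also fails if it takes over 35 s, if anything falls off the work surface, if the arm or the gripper's body presses on something with over 40 N, if the wrist force passes 120 N, or if a joint passes its speed limit or range.

## Working session

There is one attempt and no reset: what is moved stays moved. The work goes in short steps, Python scripts to look and compute and a tool call to move; the robot and the scene stay as the last step left them, time stands still between calls to the robot, and variables do not carry over. Pictures are saved under pics/ and viewed, at most 10 in all, crops included, and the job is handed in when it is done.

Besides the shell and the picture viewer there is one more tool, called after ">>>" as name([rows], argument=value, ...), one row to a line, values as JSON. jog_arm: Moves the arm, as the interface text tells. Shift numbers are shares of 0.3 m and turn numbers shares of 30 degrees, none past 1 either way. Its arguments: {"type":"object","properties":{"moves":{"type":"array"},"grip_force":{"type":"number"}},"required":["moves"]}

```bash
mkdir -p pics; cat > h.py <<'E'
from cell import *
import numpy as np, cv2
from scipy.spatial.transform import Rotation as R
def grab(name,tag):
    s=state(); p,d=capture(name); ci=camera_info(name)
    if name=='wrist':
        T=np.eye(4);T[:3,:3]=R.from_rotvec(s['orientation']).as_matrix();T[:3,3]=s['tcp_pos'];M=T@np.array(ci['mount'])
    else:
        W=np.eye(4);W[:3,:3]=R.from_rotvec(np.ravel(ci['rvec'])).as_matrix();W[:3,3]=np.ravel(ci['tvec']);M=np.linalg.inv(W)
    np.savez(f'pics/{tag}.npz',p=p,d=d,M=M,k=[ci['fx'],ci['fy'],ci['cx'],ci['cy']])
    cv2.imwrite(f'pics/{tag}.png',p[:,:,::-1]); return load(tag)
def load(tag):
    f=np.load(f'pics/{tag}.npz'); p,d,M,(fx,fy,cx,cy)=f['p'],f['d'],f['M'],f['k']
    v,u=np.mgrid[:d.shape[0],:d.shape[1]]
    P=np.stack([(u-cx)/fx*d,(v-cy)/fy*d,d],-1)@M[:3,:3].T+M[:3,3]
    P[d==0]=np.nan
    return p,d,P,M,(fx,fy,cx,cy)
def onplane(tag,u,v,z):
    p,d,P,M,(fx,fy,cx,cy)=load(tag); r=M[:3,:3]@np.array([(u-cx)/fx,(v-cy)/fy,1]); return M[:3,3]+r*(z-M[2,3])/r[2]
E
python3 - <<'E'
from h import *
s=state();print({k:np.round(v,3) for k,v in s.items()})
a=grab('top','top1')[0];b=grab('wrist','wr1')[0];c=grab('side','side1')[0]
print(camera_info('wrist')['mount'])
E
```

```text
{'clock': np.float64(0.0), 'joint_pos': array([ 1.026,  0.124,  1.652, -0.   ,  1.367, -0.083]), 'joint_velocities': array([ 0.   , -0.002, -0.001,  0.   , -0.001, -0.   ]), 'effort': array([-1.0000e-03, -4.1760e+01, -3.5993e+01,  7.7000e-02,  4.9000e-02,
       -0.0000e+00]), 'tcp_pos': array([0.289, 0.581, 0.213]), 'orientation': array([-7.190e-01, -3.058e+00,  3.000e-03]), 'contact_force': array([0.414, 0.372, 0.219]), 'moment': array([ 0.024,  0.006, -0.04 ]), 'finger_force': np.float64(0.0), 'finger_gap': np.float64(1.001)}
[[ 3.52074013e-04 -9.62227608e-01 -2.72246042e-01  7.62740281e-02]
 [ 9.99999928e-01  3.78168085e-04 -4.33790845e-05  7.01935826e-04]
 [ 1.44695317e-04 -2.72246007e-01  9.62227671e-01 -1.69828083e-01]
 [ 0.00000000e+00  0.00000000e+00  0.00000000e+00  1.00000000e+00]]
```

View pics/top1.png

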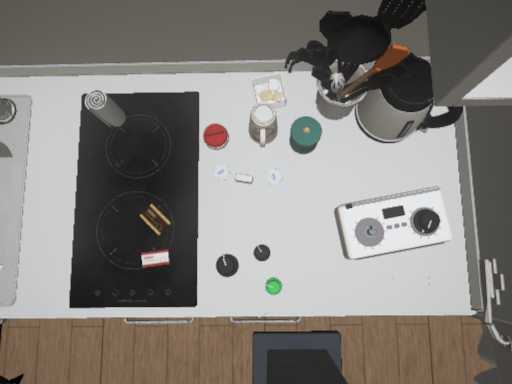

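The top view shows a larger black knob at (228,265), a smaller black one at (262,253) and a green one at (274,287). The radio is at about (395,224) and its bare shaft at (370,231). Next I'll enlarge both areas and take coordinates.

```bash
python3 - <<'E'
from h import *
p,d,P,M,k=load('top1')
print(k,np.round(M[:3,3],3))
for u,v in [(228,265),(262,253),(274,287),(370,231),(427,221),(220,172),(243,178),(274,176)]:
    w=P[v-2:v+3,u-2:u+3].reshape(-1,3); print(u,v,np.round(np.nanmedian(w,0),3))
# radio top
m=(P[...,2]>.062)&(P[...,2]<.078)&(P[...,0]>0.2)
v,u=np.where(m); s=(u>335)&(u<455)&(v>185)&(v<262); Q=P[v[s],u[s]]
r=cv2.minAreaRect(Q[:,:2].astype(np.float32)*1000); print('radio',r,np.median(Q[:,2]))
# knob
for (u0,v0) in [(228,265),(262,253)]:
    W=P[v0-18:v0+19,u0-18:u0+19].reshape(-1,3); 
    for lo,hi in [(.004,.014),(.02,.04),(.004,.05)]:
        q=W[(W[:,2]>lo)&(W[:,2]<hi)]
        if len(q)>3: print(lo,len(q),np.round(q.mean(0),4),np.round(np.ptp(q,0),3))
bgr=p[:,:,::-1]
a=cv2.resize(bgr[235:305,205:295],None,fx=4.4,fy=4.4,interpolation=cv2.INTER_CUBIC)
b=cv2.resize(bgr[195:265,340:455],None,fx=6,fy=6,interpolation=cv2.INTER_CUBIC)[:,:400]
h=max(a.shape[0],b.shape[0]);a,b=[cv2.copyMakeBorder(x,0,h-x.shape[0],0,0,0) for x in(a,b)]
o=np.hstack([a,b]);print(o.shape);cv2.imwrite('pics/c1.png',o)
E
```

```text
(np.float64(408.736102186811), np.float64(408.736102186811), np.float64(258.8361728687571), np.float64(192.88652789020438)) [0.47  0.107 0.946]
228 265 [0.456 0.196 0.032]
262 253 [0.482 0.12  0.024]
274 287 [0.407 0.095 0.023]
370 231 [ 0.523 -0.104  0.098]
427 221 [ 0.541 -0.218  0.105]
220 172 [0.669 0.215 0.021]
243 178 [0.652 0.162 0.025]
274 176 [0.657 0.091 0.021]
radio ((543.639404296875, -163.39254760742188), (119.8984603881836, 228.29066467285156), 10.19755744934082) 0.07026434182117425
0.004 167 [0.457  0.1982 0.008 ] [0.069 0.068 0.01 ]
0.02 232 [0.4566 0.2008 0.0317] [0.037 0.038 0.013]
0.004 404 [0.4568 0.1996 0.0217] [0.069 0.068 0.033]
0.004 87 [0.4834 0.1227 0.0061] [0.065 0.066 0.006]
0.02 120 [0.484  0.1222 0.0237] [0.027 0.027 0.007]
0.004 209 [0.4836 0.1224 0.0163] [0.065 0.066 0.023]
(420, 796, 3)
```

View pics/c1.png

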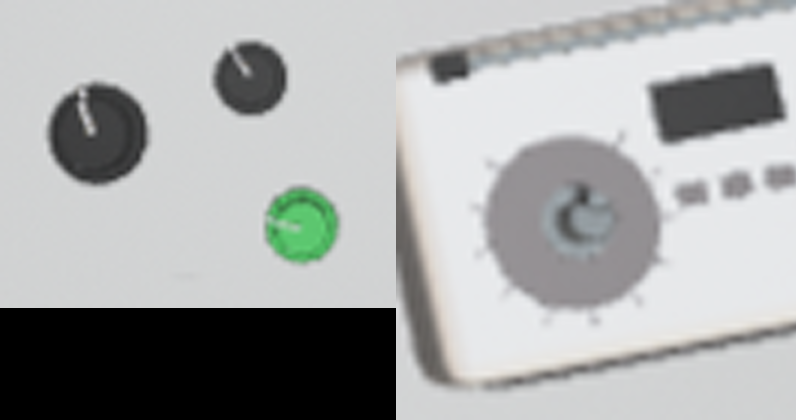

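View pics/wr1.png

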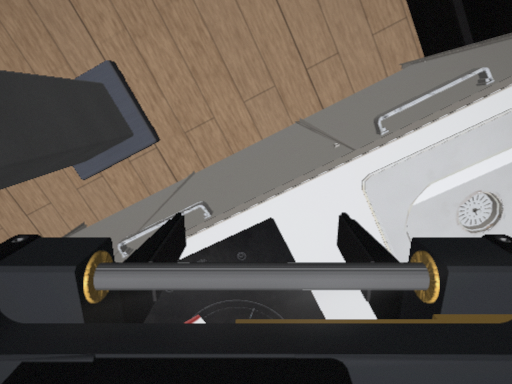

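The large black knob is at about (0.457, 0.200), with its top at z = 0.032 as it should be. Its pointer yaw is roughly 0.2 rad. The shaft is at about (0.523, -0.105), which agrees with the radio's pose. I'll go and look at both from near.

>>> jog_arm([
  [[-0.9,-0.65,0],0,95],
  [[-0.9,-0.65,0],0,95],
  [[-0.9,-0.65,0],0,95],
  [[-0.9,-0.65,0],0,95],
  [[-0.9,-0.65,0],0,95],
  [[-0.9,-0.65,0],0,95],
  [[-0.9,-0.65,0],0,95],
])

```text
clock: 0.85
tcp_pos: [0.4452, 0.2843, 0.2144]
orientation: [0.722, 3.057, -0.001]
contact_force: [-0.0, 1.5, -0.9]
finger_gap: 0.995
finger_force: 0.0
```

>>> jog_arm([
  [[-0.3,-0.24,0],0,60],
  [[-0.3,-0.24,0],0,60],
  [[-0.3,-0.24,0],0,60],
  [[-0.3,-0.24,0],0,60],
  [[-0.3,-0.24,0],0,60],
])

```text
clock: 1.35
tcp_pos: [0.4926, 0.183, 0.2144]
orientation: [-0.719, -3.057, -0.001]
contact_force: [-0.5, -0.5, 0.1]
finger_gap: 0.654
finger_force: 0.0
```

```bash
python3 - <<'E'
from h import *
s=state();print(np.round(s['tcp_pos'],4),np.round(s['orientation'],4),s['clock'],s['joint_velocities'])
p,d,P,M,k=grab('wrist','wr2');print(k)
_,_,Pt,_,_=load('top1')
g=Pt.reshape(-1,3); m=(g[:,2]>.13)&(np.hypot(g[:,0]-.523,g[:,1]+.105)<.25)
g=g[m]; r=np.hypot(g[:,0]-.523,g[:,1]+.105); i=np.argsort(r)[::200][:8]; print(np.round(np.c_[g[i],r[i]],3))
E
```

```text
[0.4926 0.183  0.2144] [-7.1910e-01 -3.0573e+00 -7.0000e-04] 1.35 [ 0.02715576 -0.00289537 -0.00173478 -0.00023144  0.0008233  -0.00366329]
(np.float64(295.9159440457583), np.float64(295.9159440457583), np.float64(261.07446433510006), np.float64(185.79802339448153))
[[ 0.612 -0.107  0.582  0.089]
 [ 0.613 -0.091  0.585  0.091]
 [ 0.613 -0.08   0.573  0.093]
 [ 0.619 -0.101  0.584  0.096]
 [ 0.613 -0.068  0.648  0.097]
 [ 0.612 -0.065  0.577  0.098]
 [ 0.612 -0.064  0.623  0.099]
 [ 0.613 -0.063  0.662  0.1  ]]
```

View pics/wr2.png

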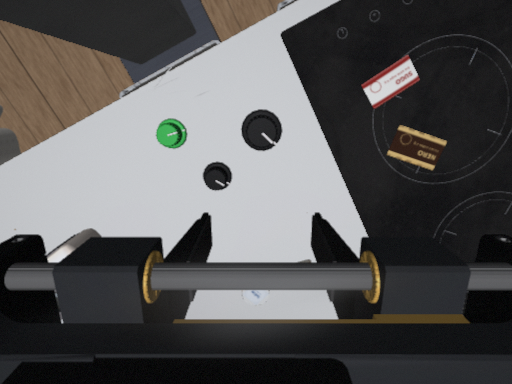

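The knob is at (262,130) and its pointer runs to about (275,145), away from the smaller black and green look-alikes. Next I'll measure its yaw and centre, and check the clearance behind the radio.

```bash
python3 - <<'E'
from h import *
p,d,P,M,k=load('wr2')
W=P[95:165,225:300].reshape(-1,3); C=p[95:165,225:300].reshape(-1,3).astype(int)
t=W[(W[:,2]>.026)&(W[:,2]<.037)]; print('grip top',np.round(t.mean(0),4),np.ptp(t,0))
c,r=cv2.minEnclosingCircle(t[:,:2].astype(np.float32)*1000);print(c,r)
dk=(C.max(1)<60); 
c2,r2=cv2.minEnclosingCircle(W[dk&(W[:,2]>.003)&(W[:,2]<.015),:2].astype(np.float32)*1000);print('skirt',c2,r2)
for lo,hi in [(.026,.04),(.004,.015)]:
    w=W[(C.min(1)>120)&(W[:,2]>lo)&(W[:,2]<hi)&(np.hypot(W[:,0]-c[0]/1e3,W[:,1]-c[1]/1e3)<.0255)]
    if len(w): 
        m=w.mean(0)-np.array([*c,0])/1e3; print('white',len(w),np.round(m,4),np.arctan2(m[1],m[0]))
        if len(w)>4: e=np.linalg.eigh(np.cov(w[:,:2].T))[1][:,1]; print('axis',np.arctan2(*(e*np.sign(e[0]))[::-1]))
_,_,Pt,_,_=load('top1'); g=Pt.reshape(-1,3)
for z0,z1 in [(.12,.2),(.2,.3),(.3,.4),(.4,.8)]:
    q=g[(g[:,2]>z0)&(g[:,2]<z1)&(abs(g[:,1]+.11)<.16)]
    if len(q): print(z0,len(q),'minx',np.round(np.percentile(q[:,0],[0,2]),3), np.round(q[np.argmin(q[:,0])],3))
E
```

```text
grip top [0.4546 0.2036 0.0315] [0.0373537  0.03767923 0.00668016]
(454.9941711425781, 203.3105926513672) 19.413047790527344
skirt (454.9494323730469, 202.66647338867188) 24.89832305908203
white 41 [0.0093 0.003  0.0326] 0.3091972339415451
axis 0.34247825837696966
white 23 [0.009  0.0148 0.0065] 1.0230994897077466
axis -0.2282115707219549
0.12 4968 minx [0.744 0.751] [ 0.744 -0.188  0.122]
0.2 4717 minx [0.791 0.8  ] [ 0.791 -0.03   0.2  ]
0.3 2459 minx [0.792 0.8  ] [ 0.792 -0.015  0.31 ]
0.4 8692 minx [0.611 0.613] [ 0.611 -0.058  0.683]
```

>>> jog_arm([
  [[-0.7,-0.81,0],0,60],
  [[-0.7,-0.81,0],0,60],
  [[-0.7,-0.81,0],0,60],
  [[-0.7,-0.81,0],0,60],
  [[-0.7,-0.81,0],0,60],
  [[-0.7,-0.81,0],0,60],
  [[-0.7,-0.81,0],0,60],
  [[-0.7,-0.81,0],0,60],
  [[-0.7,-0.81,0],0,60],
])

```text
clock: 2.3
tcp_pos: [0.5728, -0.127, 0.2143]
orientation: [-0.717, -3.058, -0.001]
contact_force: [-0.6, -0.4, 0.1]
finger_gap: 0.629
finger_force: 0.0
```

```bash
python3 - <<'E'
from h import *
s=state();print(np.round(s['tcp_pos'],4),np.round(s['orientation'],4),s['clock'],s['joint_pos'])
p,d,P,M,k=grab('wrist','wr3')
ic=np.linalg.inv(M)@np.array([.523,-.105,.09,1]);u=int(k[0]*ic[0]/ic[2]+k[2]);v=int(k[1]*ic[1]/ic[2]+k[3]);print(u,v)
b=p[max(v-45,0):v+45,u-60:u+60,::-1];cv2.imwrite('pics/c3.png',cv2.resize(b,None,fx=6,fy=6,interpolation=cv2.INTER_CUBIC))
print('crop origin',u-60,max(v-45,0))
W=P[max(v-40,0):v+40,u-40:u+40].reshape(-1,3)
for lo,hi in [(.075,.084),(.094,.104)]:
    q=W[(W[:,2]>lo)&(W[:,2]<hi)&(np.hypot(W[:,0]-.523,W[:,1]+.105)<.03)]
    print(lo,len(q),np.round(q.mean(0),4),np.ptp(q,0),cv2.minEnclosingCircle(q[:,:2].astype(np.float32)*1000))
E
```

```text
[ 0.5728 -0.127   0.2143] [-7.1680e-01 -3.0577e+00 -1.4000e-03] 2.3 [-3.10158681e-01 -1.39999690e-02  1.79449764e+00  7.98509094e-04
  1.36212040e+00 -1.42056695e+00]
257 125
crop origin 197 80
0.075 321 [ 0.5227 -0.1056  0.0788] [0.0254028  0.02495726 0.00635746] ((522.4208374023438, -105.98944854736328), 12.811250686645508)
0.094 182 [ 0.521  -0.1056  0.0982] [0.01260266 0.01577073 0.00478229] ((522.537109375, -105.99197387695312), 7.9454240798950195)
```

View pics/c3.png

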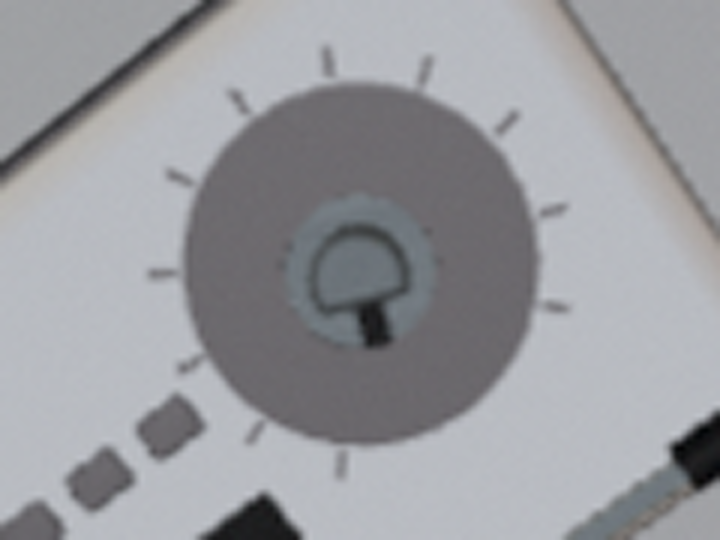

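The crop shows the D-shaft with the flat and its black mark towards the bottom at (375,325). The shoulder is centred at (362,272). Now the flat's yaw.

```bash
python3 - <<'E'
from h import *
p,d,P,M,k=load('wr3')
ct=np.array([.5225,-.1060])
f=lambda a,b,z:onplane('wr3',197+a/6-.4,80+b/6-.4,z)
m=f(375,325,.079)[:2]-ct;print('mark',m,np.arctan2(m[1],m[0]))
e=f(408,290,.098)[:2]-f(325,312,.098)[:2];print('flat',np.arctan2(e[1],e[0])-np.pi/2,np.arctan2(e[1],e[0])+np.pi/2)
C=p.astype(int);b=(C.max(2)<70)&(np.hypot(P[...,0]-ct[0],P[...,1]-ct[1])<.0135)&(P[...,2]<.083)&(P[...,2]>.074)&(np.hypot(P[...,0]-ct[0],P[...,1]-ct[1])>.007)
q=P[b]; m=q[:,:2].mean(0)-ct;print(len(q),m,np.arctan2(m[1],m[0]))
t=P[(P[...,2]>.0965)&(P[...,2]<.1035)&(np.hypot(P[...,0]-ct[0],P[...,1]-ct[1])<.011)][:,:2]-ct
a=np.linspace(-1,.8,37); w=[np.percentile(t@[np.cos(x),np.sin(x)],98) for x in a]; i=np.argmin(w);print('support',a[i],w[i])
m=-t.mean(0);print('centroid dir',np.arctan2(m[1],m[0]),m)
s=state(); print('toolx yaw',np.arctan2(*R.from_rotvec(s['orientation']).as_matrix()[:2,0][::-1]))
E
```

```text
mark [ 0.00912985 -0.00205094] -0.22097229438432997
flat -0.20472837377773567 2.9368642798120574
24 [ 0.00962347 -0.00240938] -0.2453216795330604
support -0.3999999999999999 0.00364648164244981
centroid dir -0.26405433457956295 [ 0.00149809 -0.00040503]
toolx yaw 2.681923858388523
```

Shaft flat yaw is about -0.23 and knob yaw about 0.33, so it needs about 0.56 rad (32°) clockwise. Next is the move to grasp the knob.

>>> jog_arm([
  [[0.84,0.812,0],0,60],
  [[0.84,0.812,0],0,60],
  [[0.84,0.812,0],0,60],
  [[0.84,0.812,0],0,60],
  [[0.84,0.812,0],0,60],
  [[0.84,0.812,0],0,60],
  [[0.84,0.812,0],0,60],
  [[0.84,0.812,0],0,60],
  [[0.84,0.812,0.3],0,60],
  [[0.84,0.812,0.4],0,60],
  [[0.84,0.812,0.4],0,60],
])

```text
clock: 3.45
tcp_pos: [0.4514, 0.2016, 0.0897]
orientation: [-0.713, -3.053, 0.006]
contact_force: [-0.9, -0.2, -0.2]
finger_gap: 0.631
finger_force: 0.0
```

```bash
python3 - <<'E'
from h import *
s=state();print(np.round(s['tcp_pos'],4),np.round(s['orientation'],4),s['clock'])
p,d,P,M,k=grab('wrist','wr4')
W=P.reshape(-1,3);C=p.reshape(-1,3).astype(int)
n=np.hypot(W[:,0]-.455,W[:,1]-.203)
t=W[(W[:,2]>.027)&(W[:,2]<.037)&(n<.024)];c,r=cv2.minEnclosingCircle(t[:,:2].astype(np.float32)*1000);print(len(t),c,r,t.mean(0))
w=W[(C.min(1)>110)&(W[:,2]>.027)&(W[:,2]<.037)&(n<.024)];m=w.mean(0)[:2]-np.array(c)/1e3;e=np.linalg.eigh(np.cov(w[:,:2].T))[1][:,1];print(len(w),m,np.arctan2(m[1],m[0]),np.arctan(e[1]/e[0]))
E
```

```text
[0.4514 0.2016 0.0897] [-0.7133 -3.053   0.006 ] 3.45
1586 (454.9116516113281, 203.19638061523438) 19.502431869506836 [0.45379826 0.20372411 0.03149591]
90 [0.00948792 0.00289013] 0.2956823814957716 0.31415491268967466
```

View pics/wr4.png

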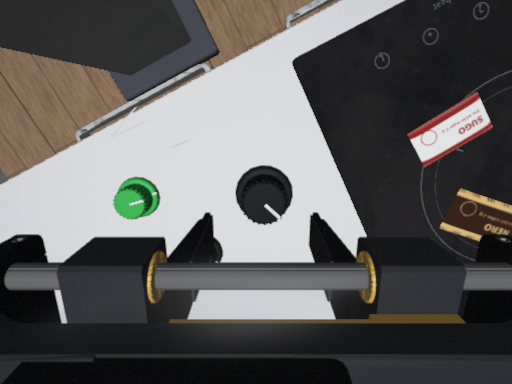

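The knob is at (264,195), clear between the fingers, with yaw about 0.31. Descending.

>>> jog_arm([
  [[0,0,0.12],0,60],
  [[0,0,0.22],0,60],
  [[0,0,0.26],0,60],
  [[0,0,0.26],0,60],
  [[0,0,0.26],0,60],
])

```text
clock: 4.0
tcp_pos: [0.4566, 0.2023, 0.0182]
orientation: [0.718, 3.057, 0.002]
contact_force: [-0.4, 0.5, -0.1]
finger_gap: 0.633
finger_force: 0.0
```

>>> jog_arm([
  [[0.005,0,0.026],0,60],
  [[0.005,0,0.026],0,60],
  [[0.005,0,0.026],0,34],
  [[0.005,0,0.026],0,30],
  [[0.005,0,0.026],0,30],
  [[0.005,0,0.026],0,30],
  [[0.005,0,0.026],0,30],
  [[0.005,0,0.026],0,30],
], grip_force=25)

```text
clock: 4.8
tcp_pos: [0.4545, 0.2024, 0.0091]
orientation: [0.719, 3.058, 0.0]
contact_force: [-1.3, -0.5, 1.8]
finger_gap: 0.396
finger_force: 25.0
```

>>> jog_arm([
  [[0,0,-0.15],0,30],
  [[0,0,-0.3],0,30],
  [[0,0,-0.47],0,30],
  [[-0.1,-0.12,-0.47],0.2,30],
  [[-0.2,-0.24,-0.47],0.4,30],
  [[-0.3,-0.36,-0.47],0.6,30],
  [[-0.4,-0.48,-0.47],0.8,30],
  [[-0.5,-0.62,-0.47],1,30],
  [[-0.6,-0.74,-0.47],1,30],
  [[-0.659,-0.82,-0.47],1,30],
  [[-0.659,-0.82,-0.47],1,30],
  [[-0.659,-0.82,-0.47],1,30],
])

```text
clock: 6.0
tcp_pos: [0.5213, -0.1062, 0.1493]
orientation: [-1.488, -2.766, -0.0]
contact_force: [-0.3, 0.8, -1.0]
finger_gap: 0.4
finger_force: 25.0
```

>>> jog_arm([
  [[0,0,0],0,30],
  [[0,0,0],0,30],
  [[0,0,0],0,30],
])

```text
clock: 6.3
tcp_pos: [0.5216, -0.1049, 0.1499]
orientation: [-1.484, -2.769, -0.0]
contact_force: [0.3, 0.5, -0.9]
finger_gap: 0.398
finger_force: 25.0
```

```bash
python3 - <<'E'
from h import *
s=state();print(np.round(s['tcp_pos'],4),np.round(s['orientation'],4),s['clock'],s['finger_gap'],s['contact_force'])
x=R.from_rotvec(s['orientation']).as_matrix()[:2,0];yaw=np.arctan2(x[1],x[0]);print('yaw',yaw,'err tool',(.5225-s['tcp_pos'][0])*x[0]+(-.1060-s['tcp_pos'][1])*x[1],(.5225-s['tcp_pos'][0])*-x[1]*-1*x[1]*0)
e=np.array([.5225,-.1060])-s['tcp_pos'][:2];print('err x,y',e@x,e@[x[1],-x[0]])
p,d,P,M,k=grab('wrist','wr5')
cv2.imwrite('pics/c5.png',cv2.resize(p[170:280,180:340,::-1],None,fx=5,fy=5,interpolation=cv2.INTER_CUBIC))
grab('side','side5')
E
```

```text
[ 0.5216 -0.1049  0.1499] [-1.4837e+00 -2.7692e+00 -1.0000e-04] 6.3 0.3982357363901087 [ 0.25376714  0.4546774  -0.92502008]
yaw 2.157882336363565 err tool -0.0014283175644228224 0.0
err x,y -0.0014283175644228224 0.0001421445578234533
```

View pics/c5.png

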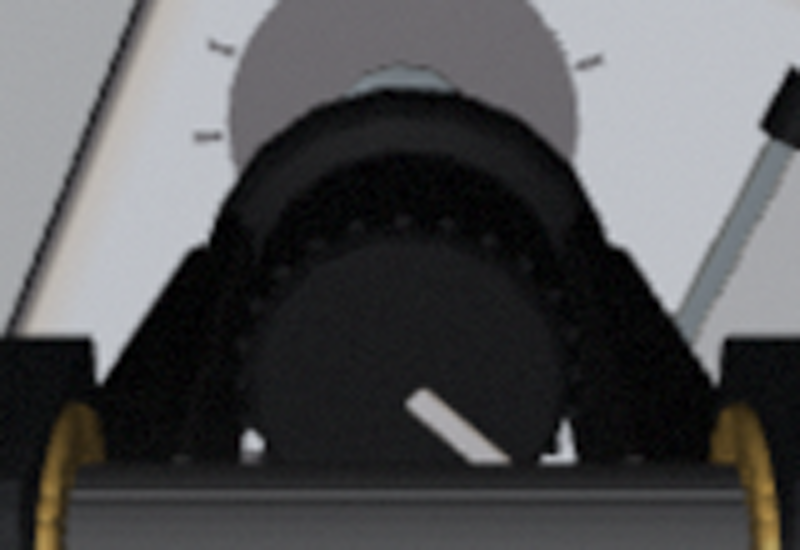

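The held knob's rib runs from (418,398) to (490,460) in the crop, and the front of the skirt shows. Next I'll compute its yaw and its offset from the axis.

```bash
python3 - <<'E'
from h import *
from scipy.optimize import least_squares
p,d,P,M,k=load('wr5'); t0=np.array([.5216,-.1049]); zt=.1499-.0091+.032
C=p.astype(int);n=np.hypot(P[...,0]-t0[0],P[...,1]-t0[1])
top=(abs(P[...,2]-zt)<.004)&(n<.023); print('topz',np.nanmedian(P[top][:,2]),top.sum())
w=top&(C.min(2)>90); v,u=np.where(w&(np.mgrid[:384,:512][0]<262)); print(len(u))
q=np.array([onplane('wr5',a,b,zt)[:2] for a,b in zip(u,v)]);e=np.linalg.eigh(np.cov(q.T))[1][:,1];print('rib yaw',np.arctan(e[1]/e[0]),'mean',q.mean(0))
def fit(m,r,z):
    v,u=np.where(m); best={}
    for a,b in zip(u,v): best[a]=min(best.get(a,999),b)
    a=np.array([onplane('wr5',x,y-.5,z)[:2] for x,y in best.items() if 225<x<300]);a=a[np.hypot(*(a-t0).T)<r+.008]
    s=least_squares(lambda c:np.hypot(*(a-c).T)-r,t0,loss='soft_l1',f_scale=5e-4);print(r,s.x,len(a),np.abs(s.fun).mean())
fit(top,.019,zt)
sk=(abs(P[...,2]-(zt-.024))<.004)&(n<.03);print(np.nanmedian(P[sk][:,2]),sk.sum());fit(sk,.026,zt-.024)
E
```

```text
topz 0.1723512501586717 2942
114
rib yaw 0.294242513727629 mean [ 0.52900997 -0.10567007]
0.019 [ 0.52165193 -0.10313744] 73 0.0005732806423001391
0.14858086935939466 1127
0.026 [ 0.52201103 -0.10356637] 74 0.0002818265064390463
```

```bash
python3 - <<'E'
from h import *
zt=.1724
f=lambda a,b:onplane('wr5',180+a/5-.4,170+b/5-.4,zt)[:2]
for A,B in [((408,405),(470,460)),((428,388),(508,458)),((418,397),(488,458))]:
    e=f(*B)-f(*A);print(np.arctan2(e[1],e[0]),f(*A))
p,d,P,M,k=load('wr5')
v,u=np.where(p[:261].min(2)>90); s=(u>258)&(u<284)&(v>244);q=np.array([onplane('wr5',a,b,zt)[:2] for a,b in zip(u[s],v[s])]);print(len(q))
e=np.linalg.eigh(np.cov(q.T))[1][:,1];print(np.arctan(e[1]/e[0]))
E
```

```text
-0.189271756760594 [ 0.52351404 -0.10617823]
-0.17890669608584264 [ 0.5241963  -0.10323741]
-0.17866640302585446 [ 0.52388961 -0.10475589]
99
-0.11507049789386238
```

The rib yaw is about -0.18, so I'll turn 3° more, correct x by about -1.8 mm and come down close above the tip.

>>> jog_arm([
  [[-0.006,0,0],0.1,30],
  [[-0.006,0,0.06],0.1,30],
  [[-0.006,0,0.12],0.1,30],
  [[-0.006,0,0.12],0.1,30],
  [[-0.006,0,0.12],0.1,30],
])

```text
clock: 6.9
tcp_pos: [0.5225, -0.1071, 0.1139]
orientation: [-1.557, -2.728, 0.0]
contact_force: [0.3, 0.8, -0.7]
finger_gap: 0.399
finger_force: 25.0
```

>>> jog_arm([
  [[0,0,0.01],0,30],
  [[0,0,0.02],0,30],
  [[0,0,0.03],0,30],
  [[0,0,0.03],0,30],
])

```text
clock: 7.3
tcp_pos: [0.5224, -0.1074, 0.1046]
orientation: [-1.558, -2.728, 0.0]
contact_force: [-0.7, -0.3, -0.9]
finger_gap: 0.4
finger_force: 25.0
```

Underside is at 0.0955, already below the tip with no resistance. Continuing.

>>> jog_arm([
  [[0,0,0.01],0,30],
  [[0,0,0.02],0,30],
  [[0,0,0.03],0,30],
  [[0,0,0.03],0,30],
])

```text
clock: 7.7
tcp_pos: [0.5222, -0.1073, 0.0951]
orientation: [-1.557, -2.727, 0.0]
contact_force: [0.1, -0.3, -0.2]
finger_gap: 0.399
finger_force: 25.0
```

>>> jog_arm([
  [[0,0,0.01],0,30],
  [[0,0,0.02],0,30],
  [[0,0,0.02],0,30],
  [[0,0,0.02],0,30],
])

```text
clock: 8.1
tcp_pos: [0.5226, -0.1074, 0.0897]
orientation: [-1.558, -2.728, 0.0]
contact_force: [0.5, -0.4, -0.0]
finger_gap: 0.402
finger_force: 25.0
```

>>> jog_arm([
  [[0,0,0.01],0,30],
  [[0,0,0.015],0,30],
  [[0,0,0.015],0,30],
])

```text
clock: 8.4
tcp_pos: [0.5229, -0.1075, 0.0858]
orientation: [1.558, 2.728, 0.0]
contact_force: [-1.1, 1.0, 3.5]
finger_gap: 0.399
finger_force: 25.0
```

>>> jog_arm([
  [[0,0,0.005],0,30],
  [[0,0,0.01],0,30],
  [[0,0,0.01],0,30],
])

```text
clock: 8.7
tcp_pos: [0.523, -0.1075, 0.0829]
orientation: [1.558, 2.728, 0.0]
contact_force: [-1.5, 0.0, 6.3]
finger_gap: 0.401
finger_force: 25.0
```

>>> jog_arm([
  [[0,0,0.005],0,30],
  [[0,0,0.01],0,30],
  [[0,0,0.012],0,30],
  [[0,0,0.012],0,30],
], grip_force=35)

```text
clock: 9.1
tcp_pos: [0.5231, -0.1076, 0.0818]
orientation: [-1.558, -2.728, 0.0]
contact_force: [-9.1, 2.9, 19.0]
finger_gap: 0.398
finger_force: 35.0
```

The force rose to 19 N at the end stop. Checking the knob's top height, which should be about 0.105, before handing in.

>>> jog_arm([
  [[0,0,0],0,30],
  [[0,0,0],0,30],
  [[0,0,0],0,30],
])

```text
clock: 9.4
tcp_pos: [0.5231, -0.1076, 0.0818]
orientation: [1.558, 2.728, -0.0]
contact_force: [-8.6, 2.3, 18.7]
finger_gap: 0.394
finger_force: 35.0
```

```bash
python3 - <<'E'
from h import *
s=state();print(np.round(s['tcp_pos'],4),np.round(s['contact_force'],1),s['moment'],s['clock'],s['finger_force'])
p,d,P,M,k=grab('wrist','wr6');n=np.hypot(P[...,0]-.5225,P[...,1]+.106)
for lo,hi in [(.1,.112),(.076,.086)]:
    q=P[(n<.0245)&(P[...,2]>lo)&(P[...,2]<hi)];print(lo,len(q),np.nanmedian(q[:,2]))
q=P[(n>.03)&(n<.05)&(P[...,2]<.076)&(P[...,2]>.064)];print('radio top',np.median(q[:,2]))
cv2.imwrite('pics/c6.png',cv2.resize(p[170:280,180:340,::-1],None,fx=5,fy=5,interpolation=cv2.INTER_CUBIC))
E
```

```text
[ 0.5231 -0.1076  0.0818] [-8.6  2.3 18.7] [0.42239421 1.67504116 0.00878186] 9.4 35.00663932878524
0.1 3125 0.10442949591208656
0.076 1137 0.08079812029742295
radio top 0.06965687677150914
```

View pics/c6.png

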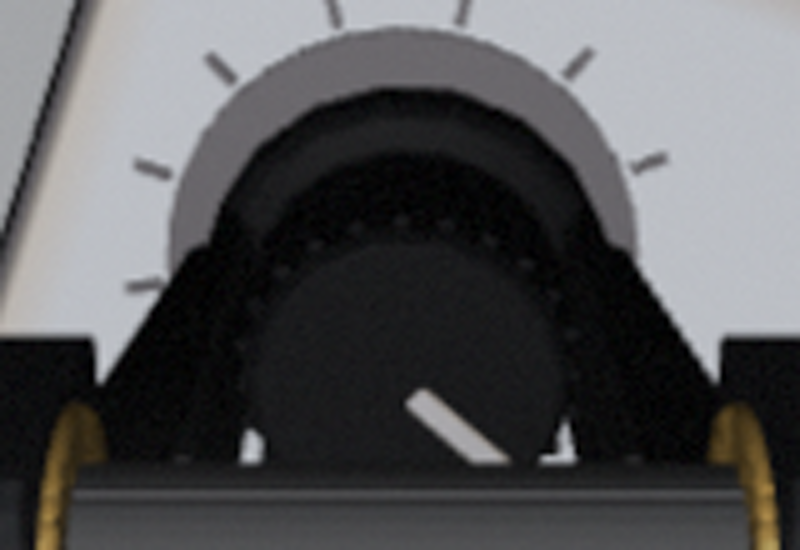

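The picture shows the knob on the shaft and unchanged in the grip, with its rib at (418,398)-(490,460). Its top is at 0.1044 and its skirt top at 0.0808, as expected for seated and fully pressed, and the push holds steady at 19 N. Handing in.

```bash
python3 -c "
from cell import *
print(finish_job())"
```

```text
the job is handed in; nothing more can be done
None
```

I turned the knob to match the shaft's flat, pushed it fully home and handed the job in at 9.4 s while still holding it pressed in at about 19 N; the hand-in gave no verdict.

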